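# Tip a red carton out of a tight rack and pack it

## Robot

A 6-joint arm with a two-finger parallel gripper is mounted at the origin on the work surface. World frame = base frame: x ahead of the robot, y to its left, z up, the work surface at z = 0. Lengths are in mm, angles in rad, forces in N, time in s.
With the tool pointing down it reaches from about 375 to 900 mm from the base axis. Payload 3.1 kg.
Tool frame: the origin (TCP) lies at the centre of the arm's flange, where the gripper is bolted on; the fingertips stand 182 mm ahead of it and the grasp point (between the pads) lies 164 mm ahead of it; z points along the fingers, y is the line along which they close (so a half turn about z gives the same grasp; the last joint's range is limited). The gripper opens to 87 mm and grips with 3 to 60 N. Pads are 19 mm wide; open, the fingers measure 117 mm over their backs; the gripper's body (75 mm by 190 mm) begins 51 mm behind the grasp point.
Start: joints at [-1.351, 0.527, 1.433, -0, 1.181, -0.178], TCP at [242.14, -576.165, 404.748] pointing down, gripper open.
Joint ranges: [-3.08, 3.08], [-0.75, 2.2], [0.22, 2.44], [-1.43, 4.57], [0, 2.65], [-2.85, 2.85]. Speed limits (rad/s): [2.79, 2.79, 3.14, 3.14, 3.14, 3.14].

## Interface

Orientations are given as a unit quaternion [w, x, y, z].
In Python, from cell import manip, camera gives the robot as it stands.
- The arm moves only by the tool drive_tool, never from a script. Its argument "series" is a list of rows, each an object of numbers: "tx", "ty", "tz": the shift along the tool's x, y, z in cm; "rx", "ry", "rz": the turn, a rotation vector about the tool's x, y, z in rad; "claw": the finger opening in cm, from 0 to 8.7. In form: [{"tx": .., "ty": .., "tz": .., "rx": .., "ry": .., "rz": .., "claw": ..}, ...]. A call has 1 to 8 rows; each row shifts and turns the commanded pose from where the row before left it, along the tool's axes as they then stand; what a row does not reach is not made up. A row lasts 1/8 s, in which the tool goes at most 62.5 mm and 10.7 degrees, less where a joint would pass 70% of its speed; a pose out of reach is approached as far as the arm can. A call with a gripper value outside its range is refused whole. The fingers move at their own pace and stop on an object; "squeeze" is the grip in N (left out, the last holds). Time passes only in rows, so rows that do not move let the fingers close. It gives the time, the measured TCP pose, the force, the opening and the grip force at its end, in the units of the state.
- manip.sense(): the state, without advancing time (a new reading comes with each control period).
- camera(name): name is "side" or "top"; returns a dict with "img" (480x640x3 uint8, red, green, blue), "z_map" (480x640 float32, mm along the optical axis (not along the pixel's ray), 0 where there is no reading), "fx", "fy", "cx", "cy" (pixels), "cam_to_world" (4x4, takes a point from camera to world coordinates). Camera axes: x right, y down, z forward; pixel columns grow to the right and rows downward; lengths in mm; the calibration is good to about 2 mm. A picture is of the moment at which its call begins.
- manip.close_job(): hands the job in; it is judged then, once.
The state is a dict: "time_s": time; "q": joint angles; "dq": joint speeds; "tau": joint torques, N m; "ee_pos": TCP position; "ee_rot": TCP orientation; "force": force on the tool from outside, world axes, zero at the start; "torque": the same for the moment, N m; "grip_width": opening from 0.0 (shut) to 1.0 (fully open); "gripper_force": force on a finger pad.
Only numpy, scipy, OpenCV 4.12 (cv2) and the standard library are available. Lean on these libraries where they do the work, as an engineer would, in place of code of your own. Each camera call takes 0.05 s, during which the arm holds its last target. There are 200 camera calls.

## Task

The red carton is wedged in a tight row, so tip it forward by the back of its top edge until it leans by itself on the rack's front bar with its foot still behind the lip. Then grip its sides, lift it out and stand it upright, right way up, on the green pad in the dispatch tray, setting it down rather than dropping it, and let go. Leave the other cartons standing in their places and do not knock over or push away the mug or the can on the bench.

Things in the scene. Friction and masses are not known exactly. Their poses are not given: they have to be found in the camera images.
- red_carton: the carton to fetch: closed stiff box, red with white label panels, 105 mm deep (its x), 44 mm thick (its y), 190 mm tall (its z), 0.22 to 0.45 kg. Origin at the centre of its underside; in the rack its z points up and its -x face (the spine) looks out over the front lip. It may stand in any of the five places of the row, 1 to 7 mm behind the lip
- red_foot (a point): middle of the red carton's lower front edge (on the underside, 52.5 mm to the -x side of its origin)
- red_top (a point): centre of the red carton's top face, 190 mm above its origin along its z
- rack: fixed blue steel rack for a row of five cartons. Origin on the bench, at the middle of the front lip's inner face; x points to its back (away from the robot), y along the row, z up. Its floor is 12 mm above the bench. Side cheeks 150 mm tall, inner faces at y +-116 mm, from x 0 to 160 mm. Cartons stand at 46 mm pitch with about 2 mm between them: no finger fits between
- rack_lip (a point): middle of the yellow front lip's top inner edge, 22 mm above the bench (10 mm above the rack's floor). The lip, 6 mm thick, stops a carton's foot, so that pulling its top forward tips it
- rack_back (a point): middle of the free space behind the row, on the rack's floor at x 133 mm: 42 mm from the cartons' rear faces to a low rear stop (42 mm above the bench), open above
- rack_bar (a point): middle of the axis of the round 12 mm steel bar along y in front of the row, at x -60 mm, 93 mm above the bench. A carton tipped about its lower front edge passes its balance at about 0.5 rad and comes to rest on this bar, leaning about 0.64 rad towards the robot; short of that it falls back upright
- tray: fixed open cardboard tray with black trim, outside 164 mm (x) by 220 mm (y), 60 mm high, walls and floor 5 mm, a 5 mm wall across its middle making two bays side by side along y, each 154 by 102 mm. Origin at the centre of its underside
- green_pad: green pad fixed on the floor of the tray's free bay, 150 mm (x) by 98 mm (y), 3 mm thick; its underside is 5 mm above the bench. Origin at the centre of its underside, axes as the tray's. It may be in either bay
- packed_carton: brown carton with grey panels already standing in the tray's other bay, 105 mm (x) by 44 mm (y) by 140 mm tall, loose. Origin at the centre of its underside
- blue_carton: blue carton in the rack, same size as the red one (105 x 44 x 190 mm), loose. Origin at the centre of its underside
- brown_carton: brown carton in the rack, same size as the red one (105 x 44 x 190 mm), loose. Origin at the centre of its underside
- white_carton: white carton in the rack, same size as the red one (105 x 44 x 190 mm), loose. Origin at the centre of its underside
- yellow_carton: yellow carton in the rack, same size as the red one (105 x 44 x 190 mm), loose. Origin at the centre of its underside
- mug: white mug, 80 mm across and 90 mm tall, loose on the bench. Origin at the centre of its underside
- can_a: red drinks can, 66 mm across and 115 mm tall, loose on the bench. Origin at the centre of its underside
There are look-alikes about, which are no part of the job. Leave any pink or purple look-alike of the yellow_carton alone. Of the things shaped like the white_carton, the white one is meant.

How it is judged (in metres and radians):
On the way, in this order (a step that is already met when the one before it is completed fails the run):
1. the red carton is tipped forward by its top: it leans 0.5 to 0.8 rad onto the bar, its lower front edge still behind the lip on the rack's floor, not held by the fingers (angle between red_carton's own z axis and vertical between 0.5 and 0.8 rad and x of red_foot in the frame of rack between -0.004 and 0.035 m and z of red_foot in the frame of rack below 0.03 m and contact force between red_carton and the fingers below 0.1 N), for 0.3 s.
2. the red carton is held in the fingers and lifted, its underside's centre more than 90 mm above the bench (height (world z) of red_carton above 0.09 m and contact force between red_carton and the fingers above 1 N), for 0.1 s.
At the end, for the whole second after the job is handed in: Red carton upright (0.1 rad), at rest, released, on the green pad (within 30 mm of its centre along the tray's x, 33 mm along y); the other four stand in the rack (under 0.12 rad, within 40 mm of their start); the packed carton stands in its bay (under 0.12 rad) (angle between red_carton's own z axis and vertical below 0.1 rad and x of red_carton in the frame of green_pad between -0.03 and 0.03 m and y of red_carton in the frame of green_pad between -0.033 and 0.033 m and z of red_carton in the frame of green_pad between 0 and 0.007 m and linear speed of red_carton below 0.02 m/s and angular speed of red_carton below 0.1 rad/s and contact force between red_carton and the fingers below 0.1 N and angle between each of blue_carton, brown_carton, white_carton, yellow_carton, packed_carton's own z axis and vertical below 0.12 rad and distance of each of blue_carton, brown_carton, white_carton, yellow_carton from where it was at the start of the episode below 0.04 m and z of packed_carton in the frame of tray between 0 and 0.012 m); the robot touches nothing.
It fails at once if another carton in the rack is tipped more than 0.35 rad or shifted more than 60 mm ((angle between blue_carton's own z axis and vertical above 0.35 rad or distance of blue_carton from where it was at the start of the episode above 0.06 m) or (angle between brown_carton's own z axis and vertical above 0.35 rad or distance of brown_carton from where it was at the start of the episode above 0.06 m) or (angle between white_carton's own z axis and vertical above 0.35 rad or distance of white_carton from where it was at the start of the episode above 0.06 m) or (angle between yellow_carton's own z axis and vertical above 0.35 rad or distance of yellow_carton from where it was at the start of the episode above 0.06 m)).
It fails at once if the packed carton is tipped more than 0.35 rad (angle between packed_carton's own z axis and vertical above 0.35 rad).
It fails at once if the mug or the can is tipped more than 0.3 rad or shifted more than 50 mm ((angle between mug's own z axis and vertical above 0.3 rad or distance of mug from where it was at the start of the episode above 0.05 m) or (angle between can_a's own z axis and vertical above 0.3 rad or distance of can_a from where it was at the start of the episode above 0.05 m)).
It fails at once if the red carton is dropped: out of the fingers within 100 mm of the pad (sideways) with its underside more than 25 mm above the pad's underside (horizontal distance between red_carton and green_pad below 0.1 m and z of red_carton in the frame of green_pad above 0.025 m and contact force between red_carton and the fingers below 0.05 N).
It also fails if it takes over 67 s, if anything falls off the work surface, if the arm or the gripper's body presses on something with over 40 N, if the wrist force passes 120 N, or if a joint passes its speed limit or range.

## Working session

There is one attempt and no reset: what is moved stays moved. The work goes in short steps, Python scripts to look and compute and a tool call to move; the robot and the scene stay as the last step left them, time stands still between calls to the robot, and variables do not carry over. Pictures are saved under pics/ and viewed, at most 10 in all, crops included, and the job is handed in when it is done.

Besides the shell and the picture viewer there is one more tool, called as name(argument=value, ...) on one line, values as JSON. drive_tool: Moves the arm, as the interface text tells. Its arguments: {"type":"object","properties":{"series":{"type":"array","items":{"type":"object","properties":{"tx":{"type":"number"},"ty":{"type":"number"},"tz":{"type":"number"},"rx":{"type":"number"},"ry":{"type":"number"},"rz":{"type":"number"},"claw":{"type":"number"}}}},"squeeze":{"type":"number"}},"required":["series"]}

```bash
mkdir -p pics; ls
cat > h.py <<'E'
import numpy as np, cv2
from cell import manip, camera
def cap(n,tag):
    c=camera(n); cv2.imwrite(f'pics/{tag}.png',c['img'][:,:,::-1]); np.savez(f'{tag}.npz',**c); return c
def load(tag): return dict(np.load(f'{tag}.npz'))
def pt(c,u,v,r=1):
    z=c['z_map'][v-r:v+r+1,u-r:u+r+1]; z=np.median(z[z>0])
    p=np.array([(u-c['cx'])/c['fx']*z,(v-c['cy'])/c['fy']*z,z,1]); return (c['cam_to_world']@p)[:3]
def cloud(c):
    v,u=np.mgrid[:480,:640]; z=c['z_map']
    P=np.stack([(u-c['cx'])/c['fx']*z,(v-c['cy'])/c['fy']*z,z,np.ones_like(z)],-1)
    return (P@c['cam_to_world'].T)[...,:3]
E
python3 - <<'E'
from h import *
for n in('side','top'):
    c=cap(n,n+'0'); print(n,c['fx'],c['cam_to_world'].round(2).tolist())
print(manip.sense())
E
```

```text
pics
side 507.8429755272074 [[-0.47, -0.54, 0.7, -462.19], [-0.88, 0.28, -0.38, 615.09], [0.01, -0.8, -0.61, 1019.84], [0.0, 0.0, 0.0, 1.0]]
top 466.8827170126716 [[0.01, -1.0, 0.05, 439.27], [-1.0, -0.01, -0.0, 106.54], [0.0, -0.05, -1.0, 1361.79], [0.0, 0.0, 0.0, 1.0]]
{'time_s': 0.1, 'q': array([-1.35148645e+00,  5.28403873e-01,  1.43380197e+00, -2.71815427e-05,
        1.18141784e+00, -1.78457211e-01]), 'dq': array([ 0.00060678, -0.00230724, -0.00147279,  0.00114314,  0.00065772,
       -0.0010859 ]), 'tau': array([-7.31902164e-04, -4.40985954e+01, -1.77150589e+01,  6.35531824e-02,
        5.34087466e-02, -3.98706118e-05]), 'ee_pos': array([ 242.07904001, -575.86907363,  403.84144094]), 'ee_rot': array([-1.01504836e-03,  9.80286245e-01,  1.97579974e-01, -3.33074135e-05]), 'force': array([0.67640588, 0.10253978, 0.68863919]), 'torque': array([-0.04242627, -0.02389531, -0.00116484]), 'gripper_force': 0.0, 'grip_width': 0.9977002237624033}
```

View pics/side0.png

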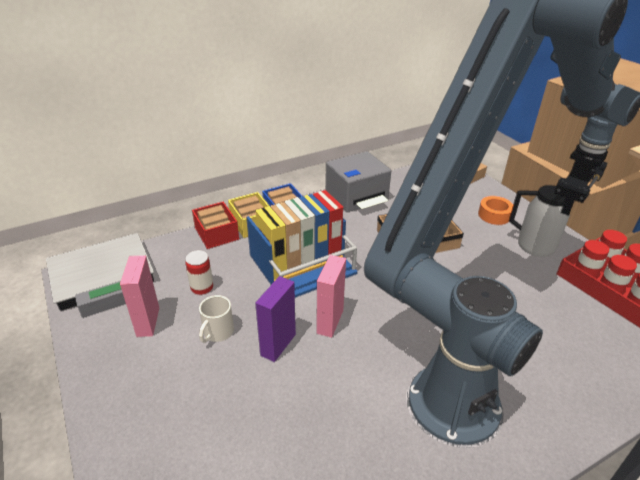

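View pics/top0.png

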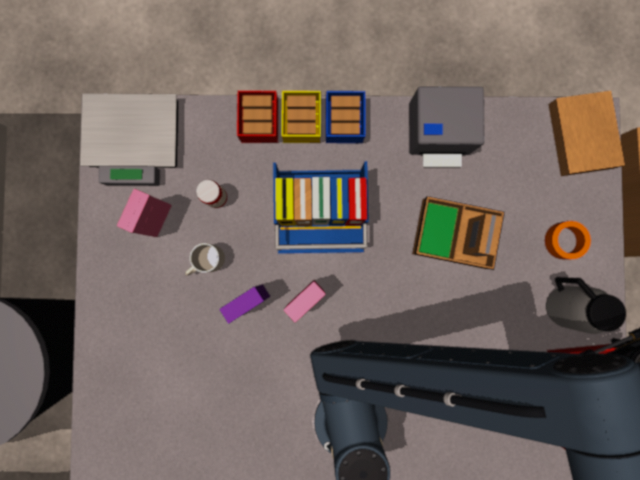

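Side view: red carton at the row's right end (~330,215), beside blue, white, brown and yellow. Top view: red carton top at (357,198), green pad at (440,230), packed carton at (483,237), can at (209,193), mug at (204,257).
These could be taken for the red carton: the red bin (257,116), the can (209,193), the red jar crate (590,350), and the pink boxes (144,213) and (305,300). I choose (357,198) and will check it in a close crop while I measure.

Run:
```python
from h import *
c=load('top0'); P=cloud(c); im=c['img']
crop=im[150:280,265:515]; cv2.imwrite('pics/crop0.png',cv2.resize(crop,None,fx=3.1,fy=3.1,interpolation=cv2.INTER_CUBIC)[:,:,::-1])
hsv=cv2.cvtColor(im,cv2.COLOR_RGB2HSV).astype(int); H,S,V=hsv[...,0],hsv[...,1],hsv[...,2]
def rect(n,m):
    q=P[m]; r=cv2.minAreaRect(q[:,:2].astype(np.float32)); print(n,m.sum(),'c',np.round(r[0],1),'sz',np.round(r[1],1),'ang',round(r[2],2),'z',np.median(q[:,2]).round(1), 'minmax',q.min(0).round(),q.max(0).round())
box=lambda u0,u1,v0,v1:(np.arange(640)[None]>=u0)&(np.arange(640)[None]<u1)&(np.arange(480)[:,None]>=v0)&(np.arange(480)[:,None]<v1)
z=P[...,2]
row=box(270,375,170,225)&(abs(z-202)<6); rect('row tops',row)
rect('red',row&((H<8)|(H>172))&(S>120)&box(340,375,170,225))
rect('red+label',row&(P[...,1]<P[195,357,1]+22)&box(345,372,170,225))
rect('pad',box(410,470,195,265)&(H>45)&(H<80)&(S>120))
rect('tray',box(405,515,190,275)&(z>45)&(z<75))
rect('packed',box(465,510,205,270)&(abs(z-145)<8))
rect('mug',box(185,225,240,280)&(z>80)&(z<100))
rect('can',box(190,230,175,210)&(z>105)&(z<125))
rect('bar',box(268,375,222,255)&(z>85)&(z<105))
rect('lip',box(268,375,225,255)&(z>15)&(z<30))
for y in (360,357,353,348):
  print(y,[tuple(P[v,y].round(0).astype(int)) for v in (180,190,200,210,218)])
```

```text
row tops 3640 c [613.1  88.8] sz [105.7 227.9] ang 1.12 z 202.3 minmax [559. -26. 196.] [667. 202. 208.]
red 499 c [614.  -2.] sz [103.3  42.9] ang 0.36 z 202.3 minmax [562. -24. 197.] [666.  20. 208.]
red+label 724 c [614.2  -2.7] sz [104.7  44.1] ang 1.6 z 202.3 minmax [562. -26. 197.] [667.  20. 208.]
pad 1529 c [ 537.3 -101.5] sz [161.2 430.8] ang 4.72 z 8.5 minmax [ 439. -311.    1.] [ 629.  107. 1362.]
tray 1015 c [ 540.9 -303.4] sz [224.1 167.4] ang 78.7 z 58.8 minmax [ 440. -427.   45.] [ 642. -177.   75.]
packed 707 c [ 529.3 -354.6] sz [ 45.9 104.9] ang 78.34 z 145.4 minmax [ 476. -385.  137.] [ 584. -323.  152.]
mug 168 c [465.9 404.8] sz [76.4 78.3] ang 0.28 z 89.1 minmax [428. 366.  80.] [504. 444.  96.]
can 419 c [643.3 391.5] sz [58.8 60.1] ang 0.01 z 115.4 minmax [614. 362. 105.] [673. 422. 122.]
bar 586 c [527.7  87.3] sz [ 71.4 251.1] ang 1.02 z 97.1 minmax [491. -38.  85.] [564. 212. 104.]
lip 501 c [522.5  86.1] sz [ 78.3 242.7] ang 0.3 z 17.8 minmax [483. -35.  15.] [562. 208.  30.]
360 [(np.int64(658), np.int64(-8), np.int64(204)), (np.int64(633), np.int64(-8), 
[... 155 characters left out ...]
57 [(np.int64(658), np.int64(0), np.int64(204)), (np.int64(633), np.int64(-1), np.int64(201)), (np.int64(608), np.int64(-1), np.int64(203)), (np.int64(583), np.int64(-1), np.int64(201)), (np.int64(563), np.int64(-1), np.int64(198))]
353 [(np.int64(658), np.int64(9), np.int64(202)), (np.int64(633), np.int64(10), np.int64(204)), (np.int64(607), np.int64(10), np.int64(205)), (np.int64(582), np.int64(10), np.int64(206)), (np.int64(563), np.int64(9), np.int64(200))]
348 [(np.int64(663), np.int64(20), np.int64(177)), (np.int64(633), np.int64(22), np.int64(202)), (np.int64(608), np.int64(22), np.int64(200)), (np.int64(583), np.int64(22), np.int64(201)), (np.int64(563), np.int64(22), np.int64(200))]
```

View pics/crop0.png

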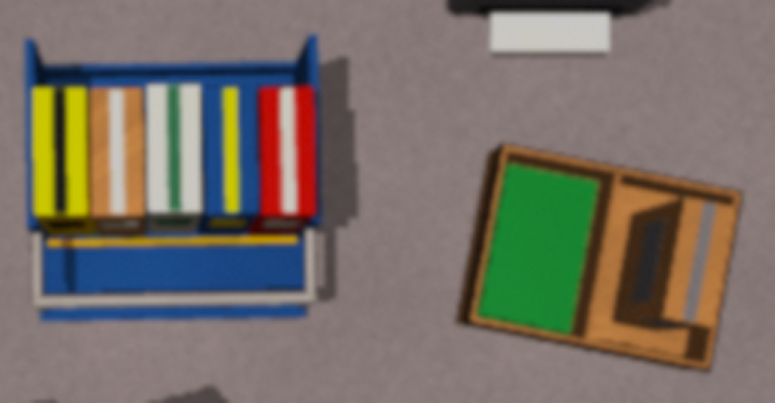

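The crop confirms it: the red carton with a white stripe is at the right end of the row, next to blue and the right cheek. The green pad is in the tray's left bay. Next I check the pad centre and the kettle's height near the start pose.

```bash
cat >> h.py <<'E'
from scipy.spatial.transform import Rotation as Ro
def pose():
    s=manip.sense(); q=s['ee_rot']; return s,s['ee_pos'],Ro.from_quat(np.r_[q[1:],q[0]])
def want(yaw,tilt=0):  # tool x along yaw, pointing down, tilted so that fingers point forward-down by tilt
    return Ro.from_euler('z',yaw)*Ro.from_matrix(np.array([[1,0,0],[0,-1,0],[0,0,-1.]]))*Ro.from_euler('y',tilt)
def delta(p,R):
    s,p0,R0=pose(); print('t',s['time_s'],'pos',p0.round(1),'tool shift cm',(R0.inv().apply(np.array(p)-p0)/10).round(2),'rotvec',(R0.inv()*R).as_rotvec().round(3))
E
python3 - <<'E'
from h import *
c=load('top0'); P=cloud(c)
for uv in ((440,230),(439,231),(437,215),(600,310),(570,290),(580,310),(568,240),(450,110),(455,160)): print(uv,pt(c,*uv).round(0))
m=(P[...,2]<15)&(P[...,2]>2); hs=cv2.cvtColor(c['img'],cv2.COLOR_RGB2HSV); m&=(hs[...,0]>45)&(hs[...,0]<80)&(hs[...,1]>120); m[:,:410]=0;m[:,470:]=0
print(cv2.minAreaRect(P[m][:,:2].astype(np.float32)))
print(want(0,.64).apply([0,0,1]))
delta([242,-576,404],want(.019))
delta([688,-6,430],want(.019))
E
```

```text
(440, 230) [ 549. -260.   10.]
(439, 231) [ 546. -256.   11.]
(437, 215) [ 593. -252.    9.]
(600, 310) [ 338. -600.  206.]
(570, 290) [ 382. -588.   94.]
(580, 310) [ 334. -571.  169.]
(568, 240) [ 523. -635.    3.]
(450, 110) [ 862. -256.  133.]
(455, 160) [ 749. -298.   35.]
((550.7361450195312, -254.99484252929688), (90.39069366455078, 146.84378051757812), 78.47135162353516)
[ 0.59719544  0.         -0.80209576]
t 0.1 pos [ 242.1 -575.9  403.8] tool shift cm [-0.01  0.01 -0.02] rotvec [-0.002  0.     0.379]
t 0.1 pos [ 242.1 -575.9  403.8] tool shift cm [ 63.19 -35.27  -2.52] rotvec [-0.002  0.     0.379]
```

drive_tool(series=[{"tz": -4,"rz": 0.127,"claw": 0},{"tz": -4,"rz": 0.126},{"tz": -3,"rz": 0.126},{"tx": 3.2,"ty": -4},{"tx": 3.2,"ty": -4},{"tx": 3.2,"ty": -4},{"tx": 3.2,"ty": -4},{"tx": 3.2,"ty": -4}], squeeze=10)

```text
invalid input at $.series[0]: expected keys tx, ty, tz, rx, ry, rz, claw
```

drive_tool(series=[{"tx": 3.2,"ty": -4},{"tx": 3.2,"ty": -4},{"tx": 3.2,"ty": -4},{"tx": 3.2,"ty": -4},{"tx": 3.2,"ty": -4},{"tx": 3.2,"ty": -4},{"tx": 3.2,"ty": -4},{"tx": 3.2,"ty": -4}])

```text
invalid input at $.series[0]: expected keys tx, ty, tz, rx, ry, rz, claw
```

Run:
```python
from h import *
delta([688,-6,360],want(.019)); print(manip.sense()['q'].round(2))
```

```text
t 0.1 pos [ 242.1 -575.9  403.8] tool shift cm [ 63.18 -35.26   4.48] rotvec [-0.002  0.     0.379]
[-1.35  0.53  1.43 -0.    1.18 -0.18]
```

All keys are needed in each row.

drive_tool(series=[{"tx": 0,"ty": 0,"tz": -4,"rx": 0,"ry": 0,"rz": 0.127,"claw": 0},{"tx": 0,"ty": 0,"tz": -4,"rx": 0,"ry": 0,"rz": 0.126,"claw": 0},{"tx": 0,"ty": 0,"tz": -3,"rx": 0,"ry": 0,"rz": 0.126,"claw": 0},{"tx": 3.2,"ty": -4,"tz": 0,"rx": 0,"ry": 0,"rz": 0,"claw": 0},{"tx": 3.2,"ty": -4,"tz": 0,"rx": 0,"ry": 0,"rz": 0,"claw": 0},{"tx": 3.2,"ty": -4,"tz": 0,"rx": 0,"ry": 0,"rz": 0,"claw": 0},{"tx": 3.2,"ty": -4,"tz": 0,"rx": 0,"ry": 0,"rz": 0,"claw": 0},{"tx": 3.2,"ty": -4,"tz": 0,"rx": 0,"ry": 0,"rz": 0,"claw": 0}], squeeze=10)

```text
time_s: 1.1
ee_pos: [399.1, -371.7, 514.4]
ee_rot: [-0.0, 1.0, 0.009, -0.0]
force: [0.5, -1.2, 0.6]
grip_width: 0.171
gripper_force: 0.0
```

drive_tool(series=[{"tx": 3.2,"ty": -4,"tz": 0,"rx": 0,"ry": 0,"rz": 0,"claw": 0},{"tx": 3.2,"ty": -4,"tz": 0,"rx": 0,"ry": 0,"rz": 0,"claw": 0},{"tx": 3.2,"ty": -4,"tz": 0,"rx": 0,"ry": 0,"rz": 0,"claw": 0},{"tx": 3.2,"ty": -4,"tz": 0,"rx": 0,"ry": 0,"rz": 0,"claw": 0},{"tx": 3.2,"ty": -4,"tz": 0,"rx": 0,"ry": 0,"rz": 0,"claw": 0},{"tx": 3.2,"ty": -4,"tz": 0,"rx": 0,"ry": 0,"rz": 0,"claw": 0},{"tx": 3.2,"ty": -4,"tz": 0,"rx": 0,"ry": 0,"rz": 0,"claw": 0},{"tx": 3.2,"ty": -4,"tz": 0,"rx": 0,"ry": 0,"rz": 0,"claw": 0}])

```text
time_s: 2.1
ee_pos: [649.1, -46.9, 514.1]
ee_rot: [-0.0, 1.0, 0.009, -0.001]
force: [0.1, -0.3, -0.2]
grip_width: 0.011
gripper_force: 0.0
```

Run:
```python
from h import *
delta([688,-6,360],want(.019)); print(manip.sense()['q'].round(2))
```

```text
t 2.1 pos [649.1 -46.9 514.1] tool shift cm [ 3.99 -4.02 15.41] rotvec [-0.     0.001 -0.   ]
[-0.24  0.47  1.22 -0.    1.45  1.31]
```

drive_tool(series=[{"tx": 2,"ty": -2,"tz": 0,"rx": 0,"ry": 0,"rz": 0,"claw": 0},{"tx": 2,"ty": -2,"tz": 2,"rx": 0,"ry": 0,"rz": 0,"claw": 0},{"tx": 0,"ty": 0,"tz": 5,"rx": 0,"ry": 0,"rz": 0,"claw": 0},{"tx": 0,"ty": 0,"tz": 2,"rx": 0,"ry": 0,"rz": 0,"claw": 0},{"tx": 0,"ty": 0,"tz": 0,"rx": 0,"ry": 0,"rz": 0,"claw": 0}])

```text
time_s: 2.72
ee_pos: [687.0, -7.5, 421.7]
ee_rot: [-0.001, 1.0, 0.009, -0.003]
force: [-0.1, 1.0, 0.0]
grip_width: 0.01
gripper_force: 0.0
```

Run:
```python
from h import *
delta([688,-6,358],want(.019))
c=cap('top','top1'); d=cap('side','side1')
a=cv2.resize(c['img'][150:270,260:420],None,fx=2.4,fy=2.4); b=cv2.resize(d['img'][160:310,220:380],None,fx=2.4,fy=2.4); 
h=max(a.shape[0],b.shape[0]); a=np.pad(a,((0,h-a.shape[0]),(0,0),(0,0)))
cv2.imwrite('pics/c1.png',np.hstack([a,b])[:,:,::-1])
```

```text
t 2.725 pos [687.   -7.5 421.7] tool shift cm [ 0.15 -0.14  6.37] rotvec [-0.001  0.006 -0.   ]
```

View pics/c1.png

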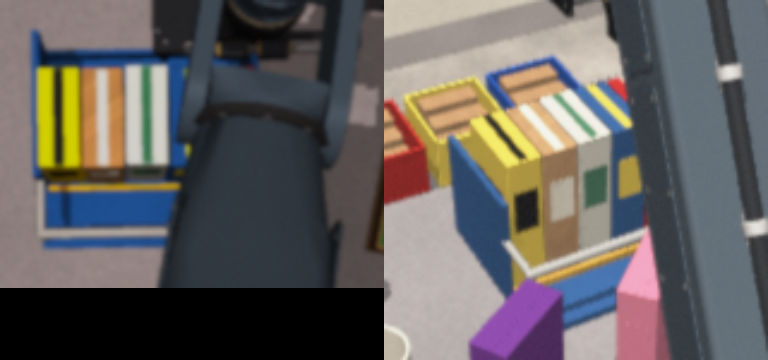

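The arm hides the red carton in both views; the other cartons still stand. I trust the measurement, so I descend behind the carton and watch the force.

drive_tool(series=[{"tx": 0.3,"ty": 0,"tz": 2,"rx": 0,"ry": 0,"rz": 0,"claw": 0},{"tx": 0,"ty": 0,"tz": 2,"rx": 0,"ry": 0,"rz": 0,"claw": 0},{"tx": 0,"ty": 0,"tz": 2.4,"rx": 0,"ry": 0,"rz": 0,"claw": 0},{"tx": 0,"ty": 0,"tz": 0,"rx": 0,"ry": 0,"rz": 0,"claw": 0}])

```text
time_s: 3.32
ee_pos: [689.8, -7.7, 358.4]
ee_rot: [-0.0, 1.0, 0.009, -0.002]
force: [-0.3, 0.6, 0.5]
grip_width: 0.003
gripper_force: 0.0
```

drive_tool(series=[{"tx": -1,"ty": 0,"tz": 0,"rx": 0,"ry": 0,"rz": 0,"claw": 0},{"tx": -1,"ty": 0,"tz": 0,"rx": 0,"ry": 0,"rz": 0,"claw": 0},{"tx": -0.5,"ty": 0,"tz": 0,"rx": 0,"ry": 0,"rz": 0,"claw": 0},{"tx": -0.5,"ty": 0,"tz": 0,"rx": 0,"ry": 0,"rz": 0,"claw": 0}])

```text
time_s: 3.82
ee_pos: [660.5, -8.3, 362.0]
ee_rot: [0.0, 1.0, 0.009, 0.001]
force: [0.6, 0.2, 0.6]
grip_width: 0.007
gripper_force: 0.7
```

drive_tool(series=[{"tx": -0.8,"ty": 0,"tz": -0.3,"rx": 0,"ry": 0,"rz": 0,"claw": 0},{"tx": -0.8,"ty": 0,"tz": -0.3,"rx": 0,"ry": 0,"rz": 0,"claw": 0},{"tx": -0.8,"ty": 0,"tz": -0.3,"rx": 0,"ry": 0,"rz": 0,"claw": 0},{"tx": -0.8,"ty": 0,"tz": -0.3,"rx": 0,"ry": 0,"rz": 0,"claw": 0},{"tx": -0.8,"ty": 0,"tz": -0.3,"rx": 0,"ry": 0,"rz": 0,"claw": 0}])

```text
time_s: 4.45
ee_pos: [619.7, -8.9, 375.7]
ee_rot: [-0.0, 1.0, 0.009, -0.001]
force: [1.9, 0.2, 0.6]
grip_width: 0.007
gripper_force: 0.2
```

Run:
```python
from h import *
print(manip.sense()['force'],manip.sense()['ee_pos'])
c=cap('top','top2'); d=cap('side','side2')
cv2.imwrite('pics/c2.png',np.hstack([cv2.resize(x,None,fx=2.4,fy=2.4) for x in (c['img'][150:300,260:420],d['img'][160:310,220:380])])[:,:,::-1])
```

```text
[1.90278308 0.16268382 0.5827735 ] [619.73574195  -8.93199205 375.7212663 ]
```

View pics/c2.png

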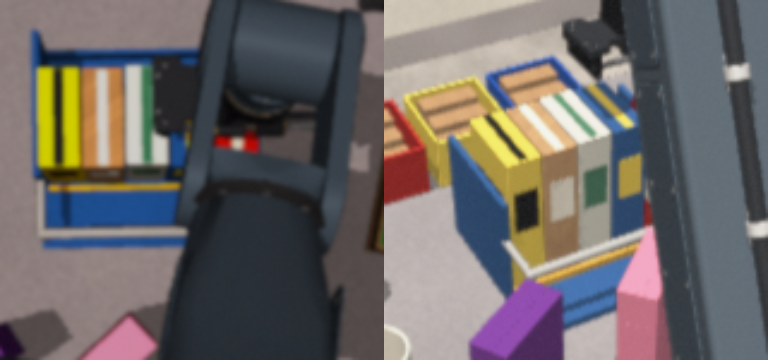

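The red top shows through the wrist at about (238,143) in the crop and has moved forward from the row; blue, white, brown and yellow haven't moved. I keep pushing.

drive_tool(series=[{"tx": -0.8,"ty": 0,"tz": -0.2,"rx": 0,"ry": 0,"rz": 0,"claw": 0},{"tx": -0.8,"ty": 0,"tz": -0.2,"rx": 0,"ry": 0,"rz": 0,"claw": 0},{"tx": -0.6,"ty": 0,"tz": -0.1,"rx": 0,"ry": 0,"rz": 0,"claw": 0},{"tx": -0.6,"ty": 0,"tz": -0.1,"rx": 0,"ry": 0,"rz": 0,"claw": 0},{"tx": -0.4,"ty": 0,"tz": 0,"rx": 0,"ry": 0,"rz": 0,"claw": 0},{"tx": 0,"ty": 0,"tz": 0,"rx": 0,"ry": 0,"rz": 0,"claw": 0}])

```text
time_s: 5.3
ee_pos: [588.3, -9.5, 381.8]
ee_rot: [-0.0, 1.0, 0.009, -0.0]
force: [-0.4, -0.7, 0.6]
grip_width: 0.008
gripper_force: 0.0
```

Run:
```python
from h import *
c=cap('top','top3'); P=cloud(c); hs=cv2.cvtColor(c['img'],cv2.COLOR_RGB2HSV); m=((hs[...,0]<8)|(hs[...,0]>172))&(hs[...,1]>120); m[:150]=0;m[300:]=0;m[:,:340]=0;m[:,380:]=0
q=P[m]; print(m.sum(),q[::max(1,len(q)//12)].round(0).tolist(),np.argwhere(m).mean(0))
```

```text
151 [[556.0, -7.0, 285.0], [552.0, 14.0, 284.0], [555.0, 11.0, 226.0], [553.0, 14.0, 223.0], [551.0, 18.0, 216.0], [551.0, -23.0, 222.0], [549.0, -19.0, 220.0], [546.0, -13.0, 223.0], [544.0, 5.0, 215.0], [541.0, 11.0, 217.0], [506.0, 44.0, 595.0], [504.0, 42.0, 595.0], [503.0, 24.0, 596.0]] [223.46357616 359.45033113]
```

drive_tool(series=[{"tx": -0.7,"ty": 0,"tz": 0,"rx": 0,"ry": 0,"rz": 0,"claw": 0},{"tx": -0.7,"ty": 0,"tz": 0,"rx": 0,"ry": 0,"rz": 0,"claw": 0},{"tx": 0,"ty": 0,"tz": 0,"rx": 0,"ry": 0,"rz": 0,"claw": 0},{"tx": 0,"ty": 0,"tz": 0,"rx": 0,"ry": 0,"rz": 0,"claw": 0}])

```text
time_s: 5.85
ee_pos: [574.6, -9.9, 381.9]
ee_rot: [0.0, 1.0, 0.009, 0.0]
force: [-0.7, 0.2, -0.4]
grip_width: 0.007
gripper_force: 0.0
```

Run:
```python
from h import *
c=cap('top','top4'); P=cloud(c); hs=cv2.cvtColor(c['img'],cv2.COLOR_RGB2HSV); m=((hs[...,0]<8)|(hs[...,0]>172))&(hs[...,1]>120); m[:150]=0;m[300:]=0;m[:,:340]=0;m[:,380:]=0
q=P[m]; q=q[q[:,2]<240]; print(m.sum(),q[::max(1,len(q)//10)].round(0).tolist())
print(manip.sense()['force'],manip.sense()['ee_pos'])
```

```text
184 [[549.0, -17.0, 211.0], [541.0, 3.0, 220.0], [538.0, 9.0, 230.0], [536.0, 16.0, 225.0], [536.0, -21.0, 225.0], [534.0, -26.0, 223.0], [529.0, 18.0, 212.0], [526.0, 16.0, 219.0], [525.0, 12.0, 209.0], [522.0, 8.0, 217.0], [517.0, -22.0, 215.0]]
[-0.43285263  0.37639234 -0.34510788] [574.69050892  -9.85485762 381.83645105]
```

The rear top edge is now at about x 536, z 226, which is a lean of about 0.63 rad, and the finger force is zero: it rests on the bar. I retreat back, up and to the side to get a clear view.

drive_tool(series=[{"tx": 1.5,"ty": 0,"tz": 0,"rx": 0,"ry": 0,"rz": 0,"claw": 0},{"tx": 0.5,"ty": 0,"tz": -4,"rx": 0,"ry": 0,"rz": 0,"claw": 0},{"tx": 0,"ty": 0,"tz": -5,"rx": 0,"ry": 0,"rz": 0,"claw": 2},{"tx": 0,"ty": 5,"tz": -4,"rx": 0,"ry": 0,"rz": 0,"claw": 6.4},{"tx": -1,"ty": 5.5,"tz": 0,"rx": 0,"ry": 0,"rz": 0,"claw": 6.4},{"tx": -1,"ty": 5.5,"tz": 0,"rx": 0,"ry": 0,"rz": 0,"claw": 6.4},{"tx": -1,"ty": 5,"tz": 0,"rx": 0,"ry": 0,"rz": 0,"claw": 6.4},{"tx": 0,"ty": 0,"tz": 0,"rx": 0,"ry": 0,"rz": 0,"claw": 6.4}])

```text
time_s: 6.9
ee_pos: [567.9, -222.5, 510.5]
ee_rot: [0.001, 1.0, 0.007, 0.0]
force: [-0.7, 1.7, -0.3]
grip_width: 0.604
gripper_force: 0.0
```

Run:
```python
from h import *
s=manip.sense(); print(s['q'].round(4),s['ee_pos'].round(1),s['grip_width'])
c=cap('top','top5'); d=cap('side','side5')
cv2.imwrite('pics/c5.png',np.hstack([cv2.resize(x,None,fx=2.4,fy=2.4) for x in (c['img'][150:300,260:420],d['img'][160:310,220:380])])[:,:,::-1])
P=cloud(c); hs=cv2.cvtColor(c['img'],cv2.COLOR_RGB2HSV); m=((hs[...,0]<8)|(hs[...,0]>172))&(hs[...,1]>120); m[:150]=0;m[300:]=0;m[:,:340]=0;m[:,375:]=0
q=P[m]; q=q[q[:,2]<240]; print(m.sum(), q.min(0),q.max(0)); np.save('red5.npy',q)
# top face: plane fit along x
Y=q[:,1]; print('y',np.percentile(Y,[2,50,98]))
A=np.c_[q[:,0],np.ones(len(q))]; k=np.linalg.lstsq(A,q[:,2],rcond=None)[0]; res=q[:,2]-A@k; g=abs(res)<6; k=np.linalg.lstsq(A[g],q[g,2],rcond=None)[0]; print('slope angle',np.arctan(k[0]),k)
b=np.digitize(q[:,0],np.arange(420,570,10)); print([(420+10*i-5,round(float(np.median(q[b==i,2])),1),round(float(np.median(q[b==i,1])),1),int((b==i).sum())) for i in np.unique(b)])
```

```text
[-5.5620e-01  4.0850e-01  1.3358e+00 -1.0000e-03  1.3966e+00  1.0013e+00] [ 567.9 -222.5  510.5] 0.6037200669438956
1047 [455.89625396 -27.68107819  -9.31048658] [648.3383327   18.34120944 229.65619541]
y [-25.5176762   -2.23613362  17.43183858]
slope angle -0.3934452012048392 [ -0.41508797 402.88211035]
[(np.int64(455), 166.2, 1.0, 25), (np.int64(465), 171.8, 1.6, 57), (np.int64(475), 178.9, 2.5, 53), (np.int64(485), 186.6, 2.7, 56), (np.int64(495), 193.5, 3.5, 60), (np.int64(505), 201.2, 4.4, 67), (np.int64(515), 208.8, 2.9, 71), (np.int64(525), 216.8, 3.6, 60), (np.int64(535), 223.9, -0.7, 69), (np.int64(545), 216.9, -1.6, 76), (np.int64(555), 204.1, -1.6, 56), (np.int64(565), 146.6, -4.4, 392)]
```

View pics/c5.png

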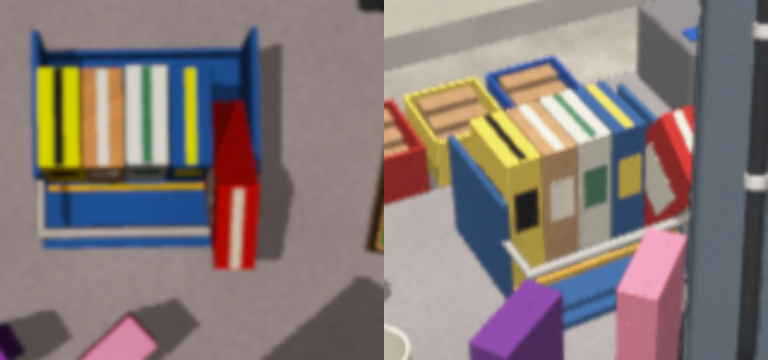

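The carton leans on the bar, top face seen in the crop at about (235,220) and the foot inside the rack; the others are upright. Measured lean is 0.643 rad and the top centre is at (494, -4.5, 194). Before tilting the tool I check that the arm can reach the grasp pose, using a rough kinematic fit.

Run:
```python
from h import *
from scipy.optimize import least_squares
D=[(.5284,1.4338,624.69,403.84),(.47,1.22,650.8,514.1),(.4085,1.3358,609.96,510.5)]
def f(x):
    L1,L2,c=x; return np.ravel([(L1*np.sin(a)+L2*np.sin(a+b)-r, c+L1*np.cos(a)+L2*np.cos(a+b)-z) for a,b,r,z in D])
s=least_squares(f,[450,400,100]); print(s.x,s.fun.round(1)); L1,L2,c=s.x
for d6 in (80,120):
  for tl,x,z in ((.64,420,294),(.64,378,350),(.4,450,315),(0,552,324)):
    r=x-d6*np.sin(tl); zz=z-(c)-d6+d6*np.cos(tl)  # wrist relative to shoulder
    D2=np.hypot(r,zz); q3=np.arccos((D2**2-L1**2-L2**2)/(2*L1*L2)); q2=np.arctan2(r,zz)-np.arctan2(L2*np.sin(q3),L1+L2*np.cos(q3)); print(d6,tl,x,z,'q2 q3 q5',q2,q3,np.pi-tl-q2-q3)
delta([420,-6.4,480],want(.019));
```

```text
[465.26678168 432.01402744 158.53059255] [  9.2  -8.3 -11.1   7.9   0.4   0.4]
80 0.64 420 294 q2 q3 q5 0.2151313436655211 2.242723286950916 0.04373802297335594
80 0.64 378 350 q2 q3 q5 0.020608025223815885 2.284651308498944 0.1963333198670334
80 0.4 450 315 q2 q3 q5 0.23841459118491692 2.1062956654922065 0.3968823969126696
80 0 552 324 q2 q3 q5 0.44962835135405377 1.7484066277679258 0.9435576744678134
120 0.64 420 294 q2 q3 q5 0.19117644326705197 2.304827562976107 0.005588647346634001
120 0.64 378 350 q2 q3 q5 -0.01488600723270439 2.3452692002367677 0.17120946058572972
120 0.4 450 315 q2 q3 q5 0.2161135344524867 2.146541150808667 0.3789379683286396
120 0 552 324 q2 q3 q5 0.44962835135405377 1.7484066277679258 0.9435576744678134
t 7.0 pos [ 568.4 -219.2  510.6] tool shift cm [-14.46 -21.53   3.08] rotvec [-0.001  0.    -0.002]
```

drive_tool(series=[{"tx": -2.8,"ty": -4.3,"tz": 0.6,"rx": 0,"ry": 0,"rz": 0,"claw": 6.4},{"tx": -2.8,"ty": -4.3,"tz": 0.6,"rx": 0,"ry": 0,"rz": 0,"claw": 6.4},{"tx": -2.8,"ty": -4.3,"tz": 0.6,"rx": 0,"ry": 0,"rz": 0,"claw": 6.4},{"tx": -2.8,"ty": -4.3,"tz": 0.6,"rx": 0,"ry": 0,"rz": 0,"claw": 6.4},{"tx": -2.8,"ty": -4.3,"tz": 0.6,"rx": 0,"ry": 0.1,"rz": 0,"claw": 6.4},{"tx": 0,"ty": 0,"tz": 0,"rx": 0,"ry": 0.15,"rz": 0,"claw": 6.4},{"tx": 0,"ty": 0,"tz": 0,"rx": 0,"ry": 0.15,"rz": 0,"claw": 6.4},{"tx": 0,"ty": 0,"tz": 0,"rx": 0,"ry": 0,"rz": 0,"claw": 6.4}])

```text
time_s: 8.0
ee_pos: [423.3, -4.9, 480.9]
ee_rot: [-0.002, 0.98, 0.01, 0.198]
force: [-0.2, 0.2, 0.6]
grip_width: 0.735
gripper_force: 0.0
```

Run:
```python
from h import *
delta([424.5,-6.2,382],want(.019,.4)); delta([451.7,-5.7,317.5],want(.019,.4)); s=manip.sense(); print(s['q'].round(3),s['grip_width']*87)
```

```text
t 8.0 pos [423.3  -4.9 480.9] tool shift cm [-3.73  0.14  9.16] rotvec [-0.001  0.001  0.001]
t 8.0 pos [423.3  -4.9 480.9] tool shift cm [-3.73  0.15 16.16] rotvec [-0.001  0.001  0.001]
[-0.316  0.084  1.913  0.185  0.776  1.126] 63.90958601689265
```

drive_tool(series=[{"tx": -1.9,"ty": 0,"tz": 4,"rx": 0,"ry": 0,"rz": 0,"claw": 6.4},{"tx": -1.8,"ty": 0.1,"tz": 4,"rx": 0,"ry": 0,"rz": 0,"claw": 6.4},{"tx": 0,"ty": 0,"tz": 1.2,"rx": 0,"ry": 0,"rz": 0,"claw": 6.4},{"tx": 0,"ty": 0,"tz": 0,"rx": 0,"ry": 0,"rz": 0,"claw": 6.4}])

```text
time_s: 8.5
ee_pos: [427.4, -7.4, 381.7]
ee_rot: [-0.002, 0.98, 0.01, 0.198]
force: [-0.2, 0.4, 0.4]
grip_width: 0.737
gripper_force: 0.0
```

Run:
```python
from h import *
delta([451.7,-5.7,317.5],want(.019,.4)); print(manip.sense()['q'].round(3))
d=cap('top','top6'); e=cap('side','side6')
cv2.imwrite('pics/c6.png',np.hstack([cv2.resize(x,None,fx=2.4,fy=2.4) for x in (d['img'][150:300,260:420],e['img'][160:310,260:420])])[:,:,::-1])
```

```text
t 8.5 pos [427.4  -7.4 381.7] tool shift cm [-0.25 -0.11  6.86] rotvec [-0.001  0.001  0.   ]
[-0.319  0.257  2.05   0.288  0.472  0.999]
```

View pics/c6.png

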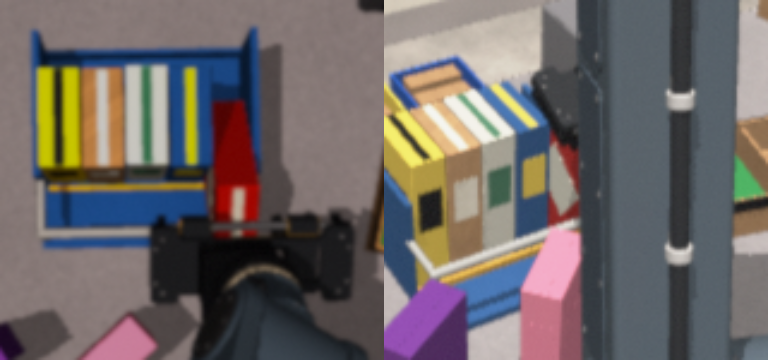

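The gripper is centred over the leaning carton, with its body at crop (251,265) and the carton top at (237,200). I descend and close.

drive_tool(series=[{"tx": -0.2,"ty": -0.3,"tz": 1.5,"rx": 0,"ry": 0,"rz": 0,"claw": 6.4},{"tx": 0,"ty": 0,"tz": 2,"rx": 0,"ry": 0,"rz": 0,"claw": 6.4},{"tx": 0,"ty": 0,"tz": 2,"rx": 0,"ry": 0,"rz": 0,"claw": 6.4},{"tx": 0,"ty": 0,"tz": 1.3,"rx": 0,"ry": 0,"rz": 0,"claw": 6.4},{"tx": 0,"ty": 0,"tz": 0,"rx": 0,"ry": 0,"rz": 0,"claw": 6.4}])

```text
time_s: 9.22
ee_pos: [451.3, -4.0, 318.4]
ee_rot: [-0.002, 0.98, 0.009, 0.199]
force: [0.1, 0.5, 0.2]
grip_width: 0.738
gripper_force: 0.0
```

drive_tool(series=[{"tx": 0,"ty": 0,"tz": 0,"rx": 0,"ry": 0,"rz": 0,"claw": 3.5},{"tx": 0,"ty": 0,"tz": 0,"rx": 0,"ry": 0,"rz": 0,"claw": 3.5},{"tx": 0,"ty": 0,"tz": 0,"rx": 0,"ry": 0,"rz": 0,"claw": 3.5},{"tx": 0,"ty": 0,"tz": 0,"rx": 0,"ry": 0,"rz": 0,"claw": 3.5},{"tx": 0,"ty": 0,"tz": 0,"rx": 0,"ry": 0,"rz": 0,"claw": 3.5},{"tx": 0,"ty": 0,"tz": 0,"rx": 0,"ry": 0,"rz": 0,"claw": 3.5}], squeeze=50)

```text
time_s: 9.98
ee_pos: [450.9, -3.9, 318.6]
ee_rot: [-0.002, 0.98, 0.009, 0.199]
force: [-1.5, 0.2, 5.4]
grip_width: 0.503
gripper_force: 49.9
```

drive_tool(series=[{"tx": 0.4,"ty": 0,"tz": -0.9,"rx": 0,"ry": 0,"rz": 0,"claw": 3.5},{"tx": 0.8,"ty": 0,"tz": -1.8,"rx": 0,"ry": 0,"rz": 0,"claw": 3.5},{"tx": 0.8,"ty": 0,"tz": -1.8,"rx": 0,"ry": 0,"rz": 0,"claw": 3.5},{"tx": 0.8,"ty": 0,"tz": -1.8,"rx": 0,"ry": 0,"rz": 0,"claw": 3.5},{"tx": 0.8,"ty": 0,"tz": -1.8,"rx": 0,"ry": 0,"rz": 0,"claw": 3.5},{"tx": 0.8,"ty": 0,"tz": -1.8,"rx": 0,"ry": 0,"rz": 0,"claw": 3.5},{"tx": 0.8,"ty": 0,"tz": -1.8,"rx": 0,"ry": 0,"rz": 0,"claw": 3.5},{"tx": 0.8,"ty": 0,"tz": -1.8,"rx": 0,"ry": 0,"rz": 0,"claw": 3.5}])

```text
time_s: 10.98
ee_pos: [452.7, -3.8, 465.3]
ee_rot: [-0.002, 0.98, 0.009, 0.196]
force: [0.6, -0.6, -2.2]
grip_width: 0.506
gripper_force: 49.9
```

drive_tool(series=[{"tx": 0.9,"ty": 0,"tz": -2,"rx": 0,"ry": 0,"rz": 0,"claw": 3.5},{"tx": 0.9,"ty": 0,"tz": -2,"rx": 0,"ry": 0,"rz": 0,"claw": 3.5},{"tx": 0.5,"ty": 0,"tz": -1,"rx": 0,"ry": 0,"rz": 0,"claw": 3.5},{"tx": 0,"ty": 0,"tz": 0,"rx": 0,"ry": 0,"rz": 0,"claw": 3.5}])

```text
time_s: 11.48
ee_pos: [455.1, -3.9, 520.8]
ee_rot: [-0.002, 0.98, 0.009, 0.198]
force: [0.1, -0.1, -2.5]
grip_width: 0.499
gripper_force: 49.9
```

Run:
```python
from h import *
s=manip.sense(); print(s['ee_pos'].round(1),s['q'].round(3),s['force'].round(1))
d=cap('top','top7'); e=cap('side','side7')
cv2.imwrite('pics/c7.png',np.hstack([cv2.resize(x,None,fx=2.2,fy=2.2) for x in (d['img'][150:300,260:430],e['img'][140:290,260:430])])[:,:,::-1])
```

```text
[455.1  -3.9 520.8] [-0.288  0.088  1.785  0.151  0.891  1.191] [ 0.1 -0.1 -2.5]
```

View pics/c7.png

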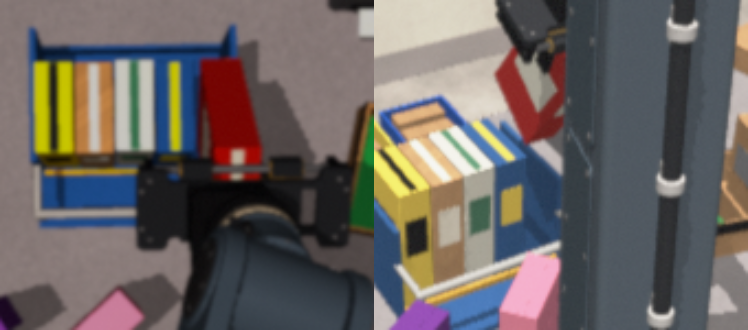

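It is lifted and held clear of the row (side crop 530,90; top crop 225,110), and the others are still standing. I measure the lean in the grip.

```bash
cat >> h.py <<'E'
def lean(tag,u0,u1,v0,v1,zmax):
    c=load(tag); P=cloud(c); hs=cv2.cvtColor(c['img'],cv2.COLOR_RGB2HSV); m=((hs[...,0]<8)|(hs[...,0]>172))&(hs[...,1]>120); k=np.zeros_like(m); k[v0:v1,u0:u1]=1
    q=P[m&k]; q=q[(q[:,2]<zmax)&(q[:,2]>30)]; print(len(q),q.min(0).round(),q.max(0).round())
    b=np.digitize(q[:,0],np.arange(400,720,10)); print([(395+10*i,round(float(np.median(q[b==i,2])),0),round(float(np.median(q[b==i,1])),1),int((b==i).sum())) for i in np.unique(b)]); return q
E
python3 - <<'E'
from h import *
lean('top7',345,385,170,240,460)
t=want(.019,.4); g=np.array([455.1,-3.9,520.8])+t.apply([0,0,164]); print('grasp',g)
E
```

```text
1108 [510. -28. 227.] [653.  26. 460.]
[(np.int64(515), 411.0, 4.0, 51), (np.int64(525), 421.0, 5.1, 39), (np.int64(535), 424.0, 4.6, 86), (np.int64(545), 424.0, 0.6, 108), (np.int64(555), 410.0, 1.7, 104), (np.int64(565), 396.0, 2.2, 89), (np.int64(575), 384.0, 1.7, 86), (np.int64(585), 371.0, 2.2, 92), (np.int64(595), 356.0, 2.8, 94), (np.int64(605), 343.0, 4.9, 74), (np.int64(615), 329.0, 0.8, 85), (np.int64(625), 317.0, 1.4, 65), (np.int64(635), 305.0, 0.8, 60), (np.int64(645), 292.0, -1.3, 63), (np.int64(655), 281.0, -3.8, 12)]
grasp [518.95308092  -2.68664545 369.74599698]
```

The lean in the grip is 0.65 rad with no slip, and the grasp is 34 mm below the top. I rotate it upright while it's clear of the row.

drive_tool(series=[{"tx": 0,"ty": 1,"tz": -0.5,"rx": 0,"ry": -0.09,"rz": 0,"claw": 3.5},{"tx": 0,"ty": 2,"tz": -0.5,"rx": 0,"ry": -0.14,"rz": 0,"claw": 3.5},{"tx": 0,"ty": 2.5,"tz": -0.5,"rx": 0,"ry": -0.14,"rz": 0,"claw": 3.5},{"tx": 0,"ty": 2.5,"tz": -0.5,"rx": 0,"ry": -0.14,"rz": 0,"claw": 3.5},{"tx": 0,"ty": 2.5,"tz": 0,"rx": 0,"ry": -0.14,"rz": 0,"claw": 3.5},{"tx": 0,"ty": 1.5,"tz": 0,"rx": 0,"ry": 0,"rz": 0,"claw": 3.5},{"tx": 0,"ty": 0,"tz": 0,"rx": 0,"ry": 0,"rz": 0,"claw": 3.5}])

```text
time_s: 12.45
ee_pos: [453.2, -124.5, 539.4]
ee_rot: [0.001, 0.992, 0.009, -0.124]
force: [0.0, 0.5, -2.8]
grip_width: 0.504
gripper_force: 49.9
```

Run:
```python
from h import *
R=want(-.2,-.25); g=np.array([551,-253,164]); T=g-R.apply([0,0,164]); print(T)
delta(T+[0,0,210],R); s=manip.sense(); print(s['q'].round(2), s['ee_rot'].round(3))
```

```text
[ 590.76546568 -261.06085896  322.90163716]
t 12.45 pos [ 453.2 -124.5  539.4] tool shift cm [13.26 13.89 -2.7 ] rotvec [ 0.053 -0.002  0.211]
[-0.48  0.22  1.56 -0.12  1.59  1.09] [ 0.001  0.992  0.009 -0.124]
```

drive_tool(series=[{"tx": 1.6,"ty": 1.6,"tz": -0.3,"rx": 0,"ry": 0,"rz": 0,"claw": 3.5},{"tx": 2.9,"ty": 3.1,"tz": -0.6,"rx": 0,"ry": 0,"rz": 0,"claw": 3.5},{"tx": 3.1,"ty": 3.2,"tz": -0.6,"rx": 0,"ry": 0,"rz": 0,"claw": 3.5},{"tx": 3.1,"ty": 3.2,"tz": -0.6,"rx": 0,"ry": 0,"rz": 0,"claw": 3.5},{"tx": 2.6,"ty": 2.8,"tz": -0.6,"rx": 0.026,"ry": 0,"rz": 0.105,"claw": 3.5},{"tx": 0,"ty": 0,"tz": 0,"rx": 0.026,"ry": 0,"rz": 0.105,"claw": 3.5},{"tx": 0,"ty": 0,"tz": 0,"rx": 0,"ry": 0,"rz": 0,"claw": 3.5}])

```text
time_s: 13.32
ee_pos: [591.3, -259.8, 532.8]
ee_rot: [-0.012, 0.987, -0.097, -0.124]
force: [-0.4, -0.2, -2.5]
grip_width: 0.503
gripper_force: 49.9
```

Run:
```python
from h import *
R=want(-.2,-.25); g=np.array([551,-253,164]); T=g-R.apply([0,0,164])
delta(T+[0,0,210],R); print(R.inv().apply([0,0,-1]).round(3))
d=cap('top','top8'); e=cap('side','side8')
cv2.imwrite('pics/c8.png',np.hstack([cv2.resize(x,None,fx=2,fy=2) for x in (d['img'][150:350,380:560],e['img'][90:290,330:530])])[:,:,::-1])
P=cloud(e); hs=cv2.cvtColor(e['img'],cv2.COLOR_RGB2HSV); m=((hs[...,0]<8)|(hs[...,0]>172))&(hs[...,1]>120)&(abs(P[...,0]-530)<120)&(abs(P[...,1]+253)<80)
q=P[m]; print(m.sum(), np.argwhere(m).min(0) if m.any() else '',np.argwhere(m).max(0) if m.any() else '', q.min(0),q.max(0))
```

```text
t 13.325 pos [ 591.3 -259.8  532.8] tool shift cm [-0.03  0.13 -0.  ] rotvec [ 0.001 -0.     0.004]
[0.247 0.    0.969]
1137 [117 402] [192 433] [ 489.39476949 -283.85095752  222.14622028] [ 592.96770349 -214.80527101  442.20296609]
```

View pics/c8.png

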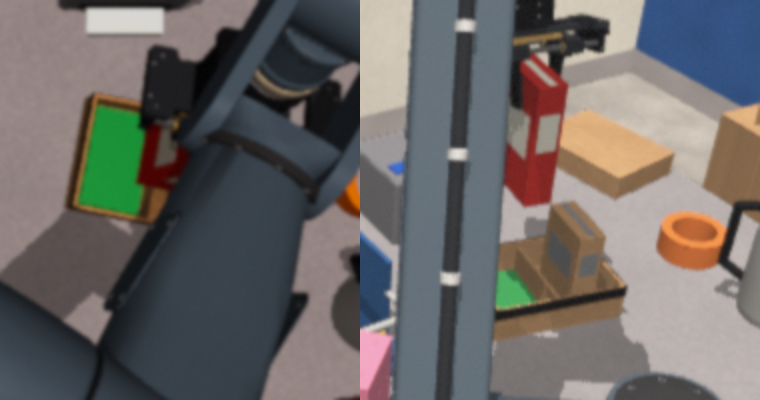

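The carton hangs upright over the pad bay (side crop x 505–565, y 55–205) and the packed carton is undisturbed. I check its uprightness and position with plane fits.

Run:
```python
from h import *
e=load('side8'); P=cloud(e); u0,v0=330,90
# carton mask region in full-res pixels: crop side starts at crop x=360
poly=np.array([[(528-360)//2+u0,60//2+v0],[(566-360)//2+u0,88//2+v0],[(552-360)//2+u0,204//2+v0],[(505-360)//2+u0,190//2+v0]])
m=np.zeros((480,640),np.uint8); cv2.fillPoly(m,[poly],1); q=P[(m>0)&(e['z_map']>0)]; q=q[np.linalg.norm(q[:,:2]-[551,-253],axis=1)<90]
rng=np.random.default_rng(0); rest=q
for k in range(2):
    best=None
    for i in range(800):
        a,b,c=rest[rng.choice(len(rest),3,False)]; n=np.cross(b-a,c-a); l=np.linalg.norm(n)
        if l<300: continue
        n/=l
        g=abs((rest-a)@n)<2.5
        if best is None or g.sum()>best.sum(): best=g
    s=rest[best]; c=s.mean(0); n=np.linalg.svd(s-c,full_matrices=False)[2][2]; n=n if n[:2].sum()<0 else -n
    print(best.sum(),'n',n.round(3),'c',c.round(1),s.min(0).round(),s.max(0).round()); rest=rest[~best]
```

```text
576 n [-0.982  0.187  0.014] c [ 498.3 -241.3  322.8] [ 491. -265.  224.] [ 505. -218.  411.]
488 n [-0.194 -0.981  0.004] c [ 529.6 -226.4  315.4] [ 496. -236.  219.] [ 564. -218.  409.]
```

It is upright within 0.014 rad and centred at (549.8, -252.8), within 3 mm of the pad centre. I lower it.

drive_tool(series=[{"tx": 0.4,"ty": 0,"tz": 1.57,"rx": 0,"ry": 0,"rz": 0,"claw": 3.5},{"tx": 0.65,"ty": 0,"tz": 2.55,"rx": 0,"ry": 0,"rz": 0,"claw": 3.5},{"tx": 0.7,"ty": 0,"tz": 2.75,"rx": 0,"ry": 0,"rz": 0,"claw": 3.5},{"tx": 0.7,"ty": 0,"tz": 2.75,"rx": 0,"ry": 0,"rz": 0,"claw": 3.5},{"tx": 0.7,"ty": 0,"tz": 2.75,"rx": 0,"ry": 0,"rz": 0,"claw": 3.5},{"tx": 0.65,"ty": 0,"tz": 2.55,"rx": 0,"ry": 0,"rz": 0,"claw": 3.5},{"tx": 0.6,"ty": 0,"tz": 2.35,"rx": 0,"ry": 0,"rz": 0,"claw": 3.5},{"tx": 0.3,"ty": 0,"tz": 1.17,"rx": 0,"ry": 0,"rz": 0,"claw": 3.5}])

```text
time_s: 14.42
ee_pos: [590.3, -259.8, 341.1]
ee_rot: [-0.012, 0.987, -0.097, -0.125]
force: [-0.6, 0.3, -3.3]
grip_width: 0.503
gripper_force: 49.9
```

drive_tool(series=[{"tx": 0.07,"ty": 0,"tz": 0.29,"rx": 0,"ry": 0,"rz": 0,"claw": 3.5},{"tx": 0.05,"ty": 0,"tz": 0.19,"rx": 0,"ry": 0,"rz": 0,"claw": 3.5},{"tx": 0.05,"ty": 0,"tz": 0.19,"rx": 0,"ry": 0,"rz": 0,"claw": 3.5},{"tx": 0,"ty": 0,"tz": 0,"rx": 0,"ry": 0,"rz": 0,"claw": 3.5}])

```text
time_s: 14.92
ee_pos: [591.1, -260.7, 336.9]
ee_rot: [-0.011, 0.987, -0.098, -0.124]
force: [0.2, 0.4, -2.8]
grip_width: 0.505
gripper_force: 49.9
```

drive_tool(series=[{"tx": 0.07,"ty": 0,"tz": 0.29,"rx": 0,"ry": 0,"rz": 0,"claw": 3.5},{"tx": 0.07,"ty": 0,"tz": 0.29,"rx": 0,"ry": 0,"rz": 0,"claw": 3.5},{"tx": 0.05,"ty": 0,"tz": 0.19,"rx": 0,"ry": 0,"rz": 0,"claw": 3.5},{"tx": 0.05,"ty": 0,"tz": 0.19,"rx": 0,"ry": 0,"rz": 0,"claw": 3.5},{"tx": 0,"ty": 0,"tz": 0,"rx": 0,"ry": 0,"rz": 0,"claw": 3.5}])

```text
time_s: 15.55
ee_pos: [590.9, -260.6, 326.1]
ee_rot: [-0.012, 0.987, -0.098, -0.124]
force: [0.3, -0.2, -2.9]
grip_width: 0.509
gripper_force: 49.9
```

drive_tool(series=[{"tx": 0.05,"ty": 0,"tz": 0.19,"rx": 0,"ry": 0,"rz": 0,"claw": 3.5},{"tx": 0.02,"ty": 0,"tz": 0.1,"rx": 0,"ry": 0,"rz": 0,"claw": 3.5},{"tx": 0,"ty": 0,"tz": 0,"rx": 0,"ry": 0,"rz": 0,"claw": 3.5}])

```text
time_s: 15.92
ee_pos: [590.9, -260.6, 323.3]
ee_rot: [-0.012, 0.987, -0.098, -0.124]
force: [-0.6, 0.6, -2.6]
grip_width: 0.503
gripper_force: 49.9
```

drive_tool(series=[{"tx": 0.02,"ty": 0,"tz": 0.1,"rx": 0,"ry": 0,"rz": 0,"claw": 3.5},{"tx": 0.02,"ty": 0,"tz": 0.1,"rx": 0,"ry": 0,"rz": 0,"claw": 3.5},{"tx": 0,"ty": 0,"tz": 0,"rx": 0,"ry": 0,"rz": 0,"claw": 3.5}])

```text
time_s: 16.3
ee_pos: [590.8, -260.6, 322.9]
ee_rot: [-0.011, 0.987, -0.098, -0.124]
force: [-0.8, 0.7, 5.3]
grip_width: 0.499
gripper_force: 49.9
```

Contact at the expected height. I open slowly, then rise.

drive_tool(series=[{"tx": 0,"ty": 0,"tz": 0,"rx": 0,"ry": 0,"rz": 0,"claw": 4.8},{"tx": 0,"ty": 0,"tz": 0,"rx": 0,"ry": 0,"rz": 0,"claw": 5.4},{"tx": 0,"ty": 0,"tz": 0,"rx": 0,"ry": 0,"rz": 0,"claw": 6.4},{"tx": 0,"ty": 0,"tz": 0,"rx": 0,"ry": 0,"rz": 0,"claw": 7},{"tx": 0,"ty": 0,"tz": 0,"rx": 0,"ry": 0,"rz": 0,"claw": 7},{"tx": 0,"ty": 0,"tz": 0,"rx": 0,"ry": 0,"rz": 0,"claw": 7}], squeeze=10)

```text
time_s: 17.05
ee_pos: [590.8, -260.6, 321.3]
ee_rot: [-0.012, 0.987, -0.098, -0.124]
force: [-0.7, -0.0, 0.0]
grip_width: 0.799
gripper_force: 0.0
```

drive_tool(series=[{"tx": 0,"ty": 0,"tz": -1,"rx": 0,"ry": 0,"rz": 0,"claw": 7},{"tx": 0,"ty": 0,"tz": -2,"rx": 0,"ry": 0,"rz": 0,"claw": 7},{"tx": 0,"ty": 0,"tz": -3,"rx": 0,"ry": 0,"rz": 0,"claw": 7},{"tx": 0,"ty": 0,"tz": -4,"rx": 0,"ry": 0,"rz": 0,"claw": 7},{"tx": 0,"ty": 0,"tz": -4,"rx": 0,"ry": 0,"rz": 0,"claw": 7},{"tx": 0,"ty": -5,"tz": -2,"rx": 0,"ry": 0,"rz": 0,"claw": 7},{"tx": 0,"ty": -5,"tz": 0,"rx": 0,"ry": 0,"rz": 0,"claw": 7},{"tx": 0,"ty": -5,"tz": 0,"rx": 0,"ry": 0,"rz": 0,"claw": 7}])

```text
time_s: 18.05
ee_pos: [659.3, -119.7, 477.6]
ee_rot: [-0.011, 0.987, -0.098, -0.123]
force: [0.2, 0.2, 0.1]
grip_width: 0.802
gripper_force: 0.0
```

drive_tool(series=[{"tx": 0,"ty": -5,"tz": 0,"rx": 0,"ry": 0,"rz": 0,"claw": 7},{"tx": 0,"ty": -3,"tz": 0,"rx": 0,"ry": 0,"rz": 0,"claw": 7},{"tx": 0,"ty": 0,"tz": 0,"rx": 0,"ry": 0,"rz": 0,"claw": 7},{"tx": 0,"ty": 0,"tz": 0,"rx": 0,"ry": 0,"rz": 0,"claw": 7}])

```text
time_s: 18.55
ee_pos: [674.7, -43.2, 476.5]
ee_rot: [-0.011, 0.987, -0.098, -0.124]
force: [-0.0, -0.6, -0.1]
grip_width: 0.805
gripper_force: 0.0
```

Run:
```python
from h import *
s=manip.sense(); print(s['ee_pos'],s['force'].round(1),np.abs(s['dq']).max())
d=cap('top','top9'); cv2.imwrite('pics/c9.png',cv2.resize(d['img'][90:290,180:520],None,fx=2.3,fy=2.3)[:,:,::-1])
P=cloud(d); hs=cv2.cvtColor(d['img'],cv2.COLOR_RGB2HSV); m=(abs(P[...,2]-198)<8)&(np.hypot(P[...,0]-551,P[...,1]+253)<90); print(m.sum(),cv2.minAreaRect(P[m][:,:2].astype(np.float32)) if m.any() else '', np.median(P[m][:,2]) if m.any() else '')
```

```text
[674.74674915 -43.18026753 476.51549987] [-0.  -0.6 -0.1] 0.023026419725650234
761 ((551.5071411132812, -253.5760040283203), (45.33127975463867, 104.72854614257812), 78.38018798828125) 198.27359622294784
```

View pics/c9.png

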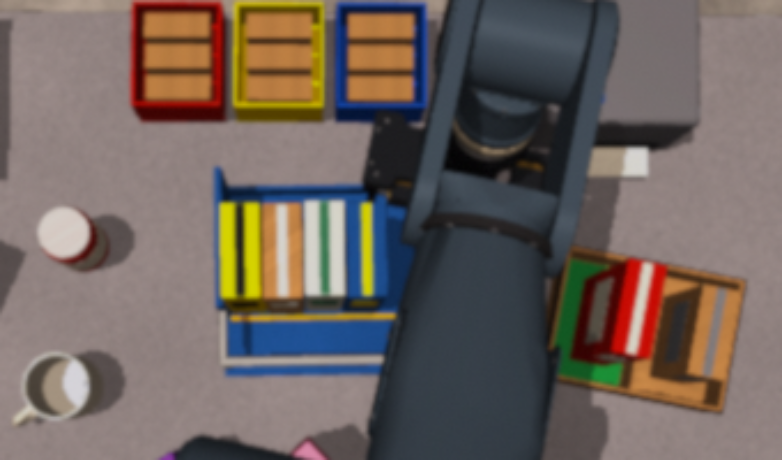

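The red carton stands on the pad (crop 645,310), with its top at z 198 and its centre at (551.5, -253.6). The other four stand in the rack, the packed carton, mug and can are untouched, and the gripper is clear.

```bash
python3 -c "
from cell import manip
print(manip.close_job())"
```

```text
the job is handed in; nothing more can be done
None
```

The red carton was tipped onto the bar, lifted out and set upright on the green pad, about 2 mm from its centre; nothing else was disturbed, and I handed the job in at about 18.6 s (the hand-in gave no verdict).

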